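# Seat a milling blank in its holder and close the keeper

### The arm

A 7-joint arm with a two-finger parallel gripper is mounted at the origin on the work surface. World frame = base frame: x ahead of the robot, y to its left, z up, the work surface at z = 0. Lengths are in m, angles in rad, forces in N, time in s.
With the tool pointing down it reaches from about 0.425 to 0.925 m from the base axis. Payload 6.8 kg.
Tool frame: the origin (TCP) lies on the centre line of the jaws, within the pads' length; the fingertips stand 19 mm ahead of it and the grasp point (between the pads) is the TCP (tcp_to_tips is the distance from the TCP to the fingertips, in m); x points along the fingers, y is the direction in which the jaws open and shut, and the axes are right-handed (so a half turn about x gives the same grasp; the last joint's range is limited). The gripper opens to 85 mm and grips with 20 to 120 N. Pads are 22 mm wide; open, the fingers measure 114 mm over their backs; the gripper's body (76 mm by 85 mm) begins 54 mm behind the grasp point. The pads swing forward as they close: fully open they stand 13 mm farther back than shut.
Start: joints at [-1.337, 0.477, 0.022, 1.555, -0.011, 1.109, -0.083], TCP at [0.226, 0.636, 0.25] pointing down, gripper open.
Joint ranges: [-2.96, 2.96], [-0.34, 2.1], [-1.41, 1.46], [0.24, 2.44], [-1.37, 4.51], [0.17, 1.92], [-2.96, 2.96]. Speed limits (rad/s): [2.39, 2.39, 3.14, 3.14, 3.14, 3.14, 3.14].

### API

Orientations are given as a unit quaternion [w, x, y, z].
In Python, from station import get_obs, read_camera, hand_in, spot_in, cut_out, tcp_to_tips gives the robot as it stands.
- The arm moves only by the shell command python3 -m jog 'ROWS' [FORCE]. ROWS is JSON, a list of rows, each an object of numbers: "gripper": the closure, from 0 (fully open) to 1 (shut); "dx", "dy", "dz": the shift along the world's x, y, z in m; "rx", "ry", "rz": the turn, a rotation vector about the world's x, y, z in degrees. In form: [{"gripper": .., "dx": .., "dy": .., "dz": .., "rx": .., "ry": .., "rz": ..}, ...]. A call has 1 to 10 rows; each row is the pose to reach, as a shift and turn from the pose commanded when the call began; what a row does not reach only later rows make up. A row lasts 1/10 s, in which the tool goes at most 50 mm and 8.59 degrees, less where a joint would pass 70% of its speed; a pose out of reach is approached as far as the arm can. A call with a gripper value outside its range is refused whole. The fingers move at their own pace and stop on an object; FORCE is the grip in N (left out, the last holds). Time passes only in rows, so rows that repeat a pose let the fingers close. It gives the time, the measured TCP pose, the force and the opening at its end, in the units of the state.
- get_obs(): the state, without advancing time (a new reading comes with each control period).
- read_camera(name): name is "scene" or "top" or "wrist"; returns a dict with "pixels" (384x512x3 uint8, blue, green, red), "range_z" (384x512 float32, m along the optical axis (not along the pixel's ray), 0 where there is no reading), "camera_matrix" (3x3 intrinsics, pixels), "cam_to_world" (4x4, takes a point from camera to world coordinates). Camera axes: x right, y down, z forward; pixel columns grow to the right and rows downward; lengths in m; the calibration is good to about 2 mm. A picture is of the moment at which its call begins.
- hand_in(): hands the job in, once; it reports no verdict.
Trained networks look in the newest picture that a camera, given by its name, has taken for a name from the list of things; names that differ only in an ending like _2 or _b are one class to them, and where a whole thing is asked for, a point or a joint stands for the part that bears it (a point fixed in the world has none). Each returns a list of dicts, best first, with "conf" (0 to 1); they miss things now and then, are a little off and sometimes report something else, mostly with a low value. They report only what shows in the picture. A call takes as long as a camera call. They do not tell look-alikes from the thing itself.
- spot_in(camera, label): "box" ([centre column, centre row, width, height] in pixels, round what is visible of it).
- cut_out(camera, label): "mask" (384x512 bool, what is visible of it) and "box" ([centre column, centre row, width, height] in pixels, round what is visible of it).
The state is a dict: "t": time; "q": joint angles; "joint_vel": joint speeds; "joint_torque": joint torques, N m; "eef_pos": TCP position; "tool_rot": TCP orientation; "contact_force": force on the tool from outside, world axes, zero at the start; "torque": the same for the moment, N m; "gripper_width": opening from 0.0 (shut) to 1.0 (fully open).
Only numpy, scipy, OpenCV 4.12 (cv2) and the standard library are available. Lean on these libraries where they do the work, as an engineer would, in place of code of your own. Each camera call takes 0.05 s, during which the arm holds its last target. There are 200 camera calls.

### The job

A milling blank (the thick ivory disc) has been laid on the flat dark blank holder, partly over its round seat. With the fingertips only, push it along the holder towards the half-round stop until it drops flat and fully home into the seat; then push the keeper round by its thumb fin, over the edge of the blank, as far as it will go. Do not lift or tip up the blank or push it off the holder, leave the gypsum model, the brown bottle and the wax knife where they are, and finish with the hand clear.

Things in the scene. Friction and masses are not known exactly. Their poses are not given: they have to be found in the camera images.
- blank: Milling blank: plain loose disc of ivory ceramic, diameter 98.5 mm, 12 mm thick, about 0.27 kg. Origin at the centre of its underside, z up. It starts flat on the holder's top face, its centre 50 to 72 mm from the seat's centre on the side away from the stop; its rear edge may overhang the holder's end.
- holder: Blank holder: fixed dark grey anodised plate on the bench, x from -110 to +68 mm, y from -84 to +84 mm, flat top face 18 mm above the bench; a steel shank of the same height goes on to x = +110 mm. Origin on the bench under the seat's centre. Its x axis is the way a blank is pushed in; z up.
- seat (a point): Centre of the seat's ledge, 6 mm above the bench; axes as the holder's. The seat is a round counterbore in the plate, 100.5 mm across, 12 mm deep, sharp-rimmed (inside the ledge a 74 mm hole goes through). A seated blank has its origin here and its top flush with the plate.
- keeper (a joint): Angle of the keeper (rad) about its upright pivot: 0 = closed, at its stop, pointing at the seat's centre over the blank's edge; grows anticlockwise seen from above, 2.9 at most. It starts open, 2.05 to 2.7, clear of the blank's way, turns stiffly (0.04 N m, about 1.5 N at the fin) and stays where it is left.
- keeper_pivot (a point): The keeper's pivot on the plate's top face, at holder x = -35 mm, y = -72 mm; axes as the holder's. The keeper is a steel bar 13 mm wide that reaches 48.5 mm from the pivot, 3 to 8 mm above the plate. At joint value q it points 64.1 degrees plus q anticlockwise from the holder's x axis.
- keeper_fin (a point): Middle of the keeper's thumb fin, 29 mm from the pivot, 15 mm above the plate's top; x axis along the keeper, away from the pivot. The fin is an upright rib along the keeper, 30 mm long, 5 mm thick, its top 23 mm above the plate.
- model: Bystander: pinkish gypsum dental model with a tooth arch, about 56 x 60 mm, 26 mm high, loose on the bench to the holder's +y side. Origin under its centre.
- bottle: Bystander: small brown bottle with a white cap, 34 mm across, 66 mm high, standing loose beyond the holder's +x end. Origin under its centre.
- knife: Bystander: wax knife with a wooden handle, 165 mm long, 12 mm wide and 11 mm high, lying loose on the bench beyond the model. Origin under it, near the handle's front end.
- stop (a point): Middle of the half-round steel stop, on top of the plate: a fence 6 mm high and 13 mm wide that follows the seat's wall for 70 degrees either side of the holder's x axis, on the +x side, its inner face in line with the wall. The -x side is open and flat.
Mind the look-alikes: they are no part of the job. Several things have the shape of the blank; the one meant has the colours described above.

How it is judged:
On the way, in this order (a step that is already met when the one before it is completed fails the run):
1. the blank lies home in its seat while the keeper is still open (horizontal distance between blank and seat below 0.003 m and z of blank in the frame of seat below 0.0015 m and angle between blank's own z axis and vertical below 0.03 rad and value of joint keeper above 1 rad), for 0.2 s.
2. the keeper is closed over the blank (value of joint keeper below 0.12 rad), for 0.2 s.
At the end, for the whole second after the job is handed in: The blank lies at rest flat in its seat (centre within 3 mm, underside within 1.5 mm of the ledge, level within 0.03 rad) and the keeper is closed over it (joint below 0.12 rad) (horizontal distance between blank and seat below 0.003 m and z of blank in the frame of seat between -0.002 and 0.0015 m and angle between blank's own z axis and vertical below 0.03 rad and linear speed of blank below 0.01 m/s and value of joint keeper below 0.12 rad); the robot touches nothing.
It fails at once if the blank is lifted (underside centre more than 8 mm above the plate's top face) or tipped up (more than 0.5 rad) (z of blank in the frame of seat above 0.02 m or angle between blank's own z axis and vertical above 0.5 rad).
It fails at once if the blank is pushed off the holder (z of blank in the frame of seat below -0.003 m).
It fails at once if the model, bottle or wax knife is moved more than 20 mm or the bottle or model is tipped over (distance of any of model, bottle, knife from where it was at the start of the episode above 0.02 m or angle between any of bottle, model's own z axis and vertical above 0.5 rad).
It also fails if it takes over 54 s, if anything falls off the work surface, if the arm or the gripper's body presses on something with over 40 N, if the wrist force passes 120 N, or if a joint passes its speed limit or range.

## Working session

There is one attempt and no reset: what is moved stays moved. The work goes in short steps, Python scripts to look and compute and a shell command to move; the robot and the scene stay as the last step left them, time stands still between calls to the robot, and variables do not carry over. Pictures are saved under pics/ and viewed, about 8 in all and at most 12, crops included, and the job is handed in when it is done.

```bash
mkdir -p pics; ls; cat > h.py <<'E'
import numpy as np, cv2
from station import *
def grab(n):
    c=read_camera(n); return c
def pts(c):
    K=c["camera_matrix"];z=c["range_z"];v,u=np.mgrid[0:384,0:512]
    P=np.stack([(u-K[0,2])/K[0,0]*z,(v-K[1,2])/K[1,1]*z,z],-1)
    T=np.array(c["cam_to_world"]);W=P@T[:3,:3].T+T[:3,3]
    W[z==0]=np.nan
    return W
E
python3 - <<'E'
from h import *
o=get_obs();print(o["t"],o["eef_pos"],o["tool_rot"],o["contact_force"])
c=grab("top");s=grab("scene")
np.savez("top0.npz",**c)
cv2.imwrite("pics/a.png",cv2.resize(c["pixels"],(800,600)))
cv2.imwrite("pics/b.png",cv2.resize(s["pixels"],(800,600)))
for l in ["blank","holder","keeper","keeper_fin","stop","model","bottle","knife"]:
    for n in ["top"]:
        print(l,[(round(d["conf"],2),np.round(d["box"]).tolist()) for d in spot_in(n,l)][:4])
E
```

```text
pics
0.0 [0.22607896 0.63540979 0.24931359] [ 0.69675636  0.11959822  0.69685779 -0.1208969 ] [-0.61634138  0.54708948  0.07449399]
blank [(0.93, [345.0, 280.0, 37.0, 38.0]), (0.65, [297.0, 226.0, 40.0, 38.0]), (0.57, [290.0, 283.0, 36.0, 39.0])]
holder [(0.83, [297.0, 204.0, 73.0, 88.0])]
keeper [(0.58, [326.0, 232.0, 9.0, 17.0]), (0.5, [297.0, 205.0, 73.0, 83.0])]
keeper_fin [(0.49, [324.0, 231.0, 9.0, 23.0])]
stop [(0.57, [299.0, 206.0, 77.0, 87.0])]
model [(0.89, [245.0, 178.0, 26.0, 22.0])]
bottle [(0.46, [337.0, 167.0, 11.0, 13.0])]
knife [(0.5, [206.0, 187.0, 26.0, 54.0]), (0.47, [298.0, 208.0, 80.0, 92.0])]
```

```bash
python3 - <<'E'
from h import *
c=np.load("top0.npz");im=c["pixels"][130:310,190:380]
cv2.imwrite("pics/c.png",cv2.resize(im,None,fx=3.3,fy=3.3,interpolation=cv2.INTER_CUBIC))
W=pts(c)
for u,v in [(345,280),(297,226),(290,283),(245,178),(337,167),(206,187),(297,190)]: print(u,v,W[v,u].round(3))
E
```

```text
345 280 [ 0.367 -0.148  0.011]
297 226 [ 0.508 -0.017  0.03 ]
290 283 [ 0.357 -0.002  0.011]
245 178 [0.634 0.123 0.015]
337 167 [ 0.664 -0.119  0.044]
206 187 [0.608 0.227 0.01 ]
297 190 [ 0.606 -0.02  -0.   ]
```

View pics/c.png

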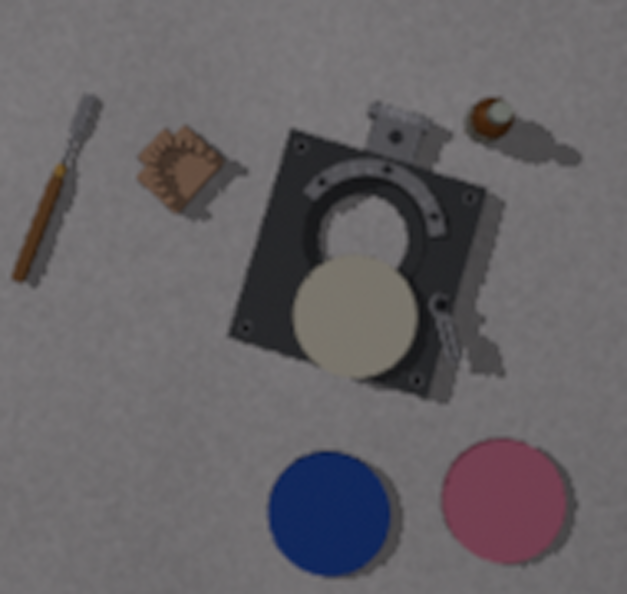

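View pics/b.png

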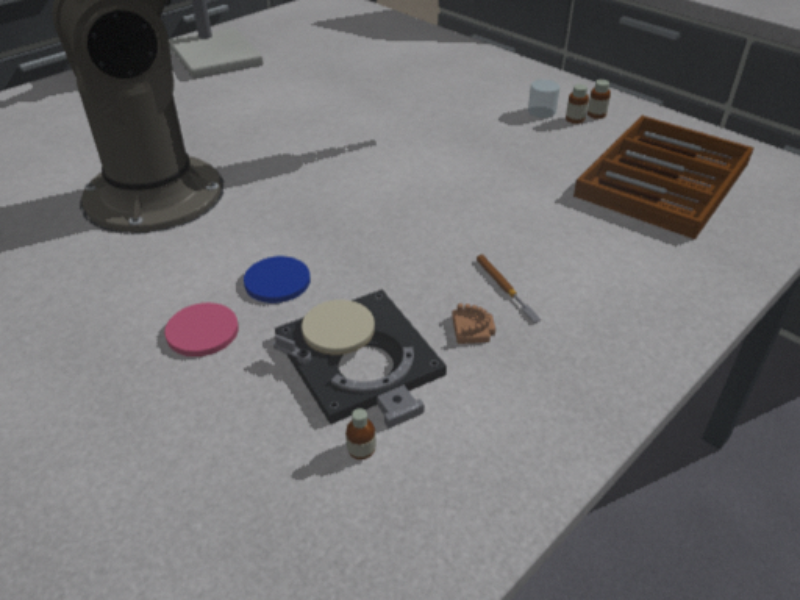

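Candidates (full top image pixels): the ivory disc at (297,226) on the holder, the blue one at (290,283) and the pink one at (345,280) on the bench. I choose the ivory one, which the crop and scene view confirm. The keeper is at crop (445,325), open and pointing backwards. Next I move over the holder to measure with the wrist camera.

```bash
R='{"gripper":0.35,"dx":0.27,"dy":-0.65,"dz":0.07,"rz":4}'; python3 -m jog '[{"gripper":0.35,"dx":0.27,"dy":-0.65,"dz":0.07,"rz":4},{"gripper":0.35,"dx":0.27,"dy":-0.65,"dz":0.07,"rz":4},{"gripper":0.35,"dx":0.27,"dy":-0.65,"dz":0.07,"rz":4},{"gripper":0.35,"dx":0.27,"dy":-0.65,"dz":0.07,"rz":4},{"gripper":0.35,"dx":0.27,"dy":-0.65,"dz":0.07,"rz":4},{"gripper":0.35,"dx":0.27,"dy":-0.65,"dz":0.07,"rz":4},{"gripper":0.35,"dx":0.27,"dy":-0.65,"dz":0.07,"rz":4},{"gripper":0.35,"dx":0.27,"dy":-0.65,"dz":0.07,"rz":4},{"gripper":0.35,"dx":0.27,"dy":-0.65,"dz":0.07,"rz":4},{"gripper":0.35,"dx":0.27,"dy":-0.65,"dz":0.07,"rz":4}]'
python3 -m jog '[{"dx":0,"dy":0},{"dx":0},{"dx":0},{"dx":0},{"dx":0},{"dx":0},{"dx":0},{"dx":0}]'
```

```text
$[0]: bad value
$[0]: bad value
```

```bash
python3 -m jog '[{"gripper":0.35,"dx":0.0,"dy":-0.05,"dz":0.0,"rx":0,"ry":0,"rz":0}]'
```

```text
t: 0.6
eef_pos: [0.2243, 0.5901, 0.2491]
tool_rot: [0.697, 0.12, 0.698, -0.118]
contact_force: [0.2, -1.2, 0.6]
gripper_width: 0.858
```

```bash
python3 -m jog '[{"gripper":0.35,"dx":0.27,"dy":-0.6,"dz":0.07,"rx":0,"ry":0,"rz":4},{"gripper":0.35,"dx":0.27,"dy":-0.6,"dz":0.07,"rx":0,"ry":0,"rz":4},{"gripper":0.35,"dx":0.27,"dy":-0.6,"dz":0.07,"rx":0,"ry":0,"rz":4},{"gripper":0.35,"dx":0.27,"dy":-0.6,"dz":0.07,"rx":0,"ry":0,"rz":4},{"gripper":0.35,"dx":0.27,"dy":-0.6,"dz":0.07,"rx":0,"ry":0,"rz":4},{"gripper":0.35,"dx":0.27,"dy":-0.6,"dz":0.07,"rx":0,"ry":0,"rz":4},{"gripper":0.35,"dx":0.27,"dy":-0.6,"dz":0.07,"rx":0,"ry":0,"rz":4},{"gripper":0.35,"dx":0.27,"dy":-0.6,"dz":0.07,"rx":0,"ry":0,"rz":4},{"gripper":0.35,"dx":0.27,"dy":-0.6,"dz":0.07,"rx":0,"ry":0,"rz":4},{"gripper":0.35,"dx":0.27,"dy":-0.6,"dz":0.07,"rx":0,"ry":0,"rz":4}]'
python3 - <<'E'
from h import *
o=get_obs();print(o["t"],o["eef_pos"],o["tool_rot"]); print(tcp_to_tips if not callable(tcp_to_tips) else tcp_to_tips())
E
```

```text
t: 1.6
eef_pos: [0.4308, 0.1306, 0.3039]
tool_rot: [0.701, 0.096, 0.7, -0.095]
contact_force: [0.6, 1.3, -0.3]
gripper_width: 0.645
1.6 [0.43075041 0.13060666 0.30387449] [ 0.70085807  0.09621173  0.70030799 -0.09544626]
0.019
```

```bash
python3 -m jog '[{"gripper":0.35,"dx":0.06,"dy":-0.14,"dz":0.02,"rx":0,"ry":0,"rz":0},{"gripper":0.35,"dx":0.06,"dy":-0.14,"dz":0.02,"rx":0,"ry":0,"rz":0},{"gripper":0.35,"dx":0.06,"dy":-0.14,"dz":0.02,"rx":0,"ry":0,"rz":0},{"gripper":0.35,"dx":0.06,"dy":-0.14,"dz":0.02,"rx":0,"ry":0,"rz":0},{"gripper":0.35,"dx":0.06,"dy":-0.14,"dz":0.02,"rx":0,"ry":0,"rz":0}]'
python3 - <<'E'
from h import *
c=grab("wrist");np.savez("w0.npz",**c)
cv2.imwrite("pics/w0.png",cv2.resize(c["pixels"],(800,600)))
W=pts(c);print(np.array(c["cam_to_world"]).round(3).tolist())
for l in ["blank","keeper_fin","keeper"]:
  for d in cut_out("wrist",l)[:3]:
    m=d["mask"];p=W[m];p=p[~np.isnan(p[:,0])];print(l,round(d["conf"],2),np.round(d["box"]),p.mean(0).round(4),p[:,2].min().round(3),p[:,2].max().round(3),m.sum())
E
```

```text
t: 2.1
eef_pos: [0.4906, -0.0088, 0.3235]
tool_rot: [0.701, 0.097, 0.7, -0.097]
contact_force: [-0.1, 0.5, -0.6]
gripper_width: 0.65
[[0.272, 0.929, 0.25, 0.427], [0.962, -0.264, -0.069, 0.009], [0.002, 0.259, -0.966, 0.448], [0.0, 0.0, 0.0, 1.0]]
blank 0.96 [254. 171.  61.  62.] [ 0.5065 -0.0158  0.0308] 0.0 0.034 2989
blank 0.64 [150. 101.  68.  68.] [ 0.3607 -0.1386  0.0125] -0.001 0.016 3474
blank 0.62 [235.  67.  62.  72.] [0.3483 0.0015 0.013 ] -0.001 0.017 3679
keeper_fin 0.51 [206. 179.  29.  31.] [ 0.4986 -0.0883  0.0303] 0.0 0.043 317
keeper_fin 0.43 [253. 205. 119. 127.] [ 0.565  -0.0223  0.0182] -0.002 0.043 7337
keeper 0.84 [206. 179.  20.  30.] [ 0.4986 -0.0882  0.0319] 0.023 0.043 270
keeper 0.47 [354. 211.  44.  39.] [0.6236 0.1266 0.017 ] 0.0 0.029 1097
```

View pics/w0.png

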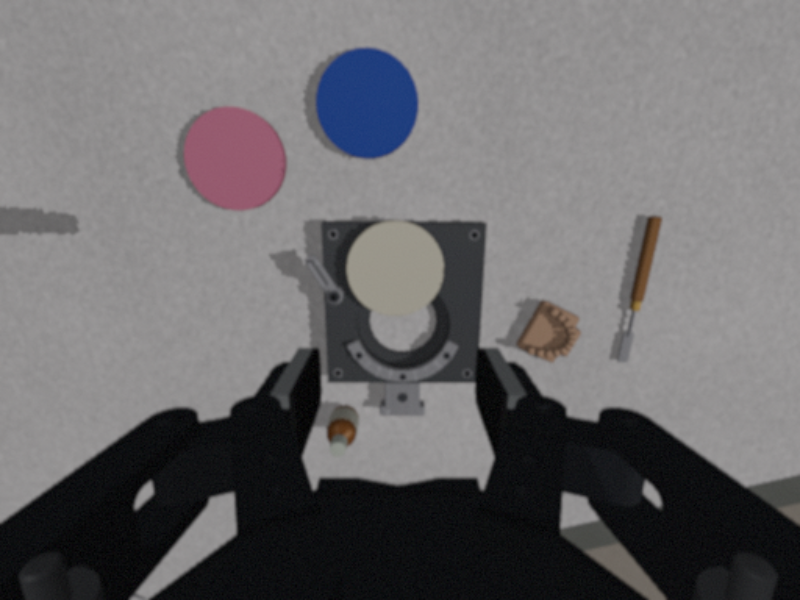

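```bash
cat > fit.py <<'E'
from h import *
from scipy.optimize import least_squares
def fit(c,name):
    W=pts(c);im=c["pixels"].astype(int);g=im.sum(2)/3
    m=(W[...,2]>.013)&(W[...,2]<.023)&(g<75)&(abs(W[...,0]-.57)<.16)&(abs(W[...,1]+.02)<.16)
    m=cv2.morphologyEx(m.astype(np.uint8),cv2.MORPH_OPEN,np.ones((3,3)))
    n,lab,st,_=cv2.connectedComponentsWithStats(m);m=lab==1+np.argmax(st[1:,4])
    p=W[m][:,:2]; r=cv2.minAreaRect((p*1000).astype(np.float32));print(name,"plate mm",r,"z",np.median(W[m][:,2]))
    box=cv2.boxPoints(r);a=r[2]
    for k in range(4):
        th=np.deg2rad(a+90*k);th=(th+np.pi)%(2*np.pi)-np.pi
        if abs(th+.28)<.5: yaw=th
    ex=np.array([np.cos(yaw),np.sin(yaw)]);ey=np.array([-ex[1],ex[0]])
    s=np.array(r[0])/1000+0.021*ex   # plate centre is holder x=-21
    print(" yaw",np.rad2deg(yaw).round(2),"seat",s.round(4))
    iv=(W[...,2]>.024)&(im[...,2]>im[...,0]+12)&(im[...,2]-im[...,1]<30)&(g>60)&(np.hypot(W[...,0]-.51,W[...,1]+.017)<.12)
    q=W[iv][:,:2];cc,rad=cv2.minEnclosingCircle((q*1000).astype(np.float32));b=np.array(cc)/1000
    print(" blank",b.round(4),"r",round(rad,1),"z",np.median(W[iv][:,2]).round(4),"in holder",(np.array([ (b-s)@ex,(b-s)@ey])*1000).round(1))
    pv=s-.035*ex-.072*ey
    for d in cut_out(name,"keeper")[:1]:
        mm=d["mask"]&(W[...,2]>.026)
        k=W[mm][:,:2]-pv;u=k.mean(0);w,V=np.linalg.eigh(np.cov(k.T));v=V[:,1]*np.sign(V[:,1]@u)
        A=lambda v:np.rad2deg(np.arctan2(v@ey,v@ex))%360
        print(" pivot",pv.round(4),"keeper ang",A(u).round(1),A(v).round(1),"q",np.deg2rad(A(v)-64.1).round(2),"mean rad",np.hypot(*u).round(4))
E
python3 - <<'E'
from fit import *
fit(np.load("w0.npz"),"wrist")
c=grab("top");fit(c,"top");print(get_obs()["t"])
E
```

```text
wrist plate mm ((565.345458984375, 33.73646545410156), (60.61510467529297, 178.08644104003906), 76.88042449951172) z 0.019007243770528065
 yaw -13.12 seat [0.5858 0.029 ]
 blank [ 0.508 -0.016] r 48.9 z 0.031 in holder [-65.5 -61.5]
 pivot [ 0.5354 -0.0332] keeper ang 249.7 207.9 q 2.51 mean rad 0.066
top plate mm ((568.1354370117188, 32.12602996826172), (58.73854064941406, 175.52175903320312), 72.58943939208984) z 0.01738782241237996
 yaw -17.41 seat [0.5882 0.0258]
 blank [ 0.5159 -0.0075] r 50.3 z 0.0294 in holder [-59.  -53.4]
2.45
```

```bash
sed -i 's/m=lab==1+np.argmax(st\[1:,4\])/m=np.isin(lab,1+np.flatnonzero(st[1:,4]>60))/; s/(\[1:,4\]>60)/&/' fit.py
sed -i 's/    q=W\[iv\]\[:,:2\];/    iv=cv2.morphologyEx(iv.astype(np.uint8),cv2.MORPH_OPEN,np.ones((5,5)))>0\n&/' fit.py
python3 - <<'E'
from fit import *
c=grab("wrist");fit(c,"wrist")
c=grab("top");fit(c,"top");print(get_obs()["t"])
E
```

```text
wrist plate mm ((551.22314453125, -19.969322204589844), (167.30181884765625, 177.74151611328125), 74.55944061279297) z 0.018897049839478652
 yaw -15.44 seat [ 0.5715 -0.0256]
 blank [ 0.5081 -0.0159] r 49.0 z 0.0309 in holder [-63.7  -7.6]
 pivot [ 0.5186 -0.0856] keeper ang 203.2 209.7 q 2.54 mean rad 0.0197
top plate mm ((552.8165893554688, -21.057388305664062), (166.72756958007812, 175.45846557617188), 73.969970703125) z 0.017332779254223496
 yaw -16.03 seat [ 0.573  -0.0269]
 blank [ 0.5411 -0.0146] r 27.6 z 0.0295 in holder [-34.1   3. ]
2.65
```

```bash
python3 - <<'E'
from h import *
c=np.load("w0.npz");W=pts(c);p=np.array([.4906,-.0088,.3235])
yaw=np.deg2rad(-15.6);ex=np.array([np.cos(yaw),np.sin(yaw)]);ey=np.array([-ex[1],ex[0]])
D=W-p;F=np.stack([D[...,:2]@ex,D[...,:2]@ey,D[...,2]],-1)*1000
m=(F[...,2]>-60)&(F[...,2]<60)
for n,s in (("L",F[...,1]<0),("R",F[...,1]>0)):
    q=F[m&s];print(n,len(q));o=np.argsort(q[:,2]);print(q[o[:300:15]].round(0).tolist());
    lo=q[q[:,2]<q[:,2].min()+8];print(lo.min(0).round(1),lo.max(0).round(1))
E
```

```text
L 9854
[[-0.0, -28.0, -15.0], [-6.0, -28.0, -12.0], [-3.0, -28.0, -11.0], [-0.0, -27.0, -10.0], [-11.0, -31.0, -10.0], [-9.0, -27.0, -9.0], [-11.0, -30.0, -8.0], [-1.0, -28.0, -8.0], [0.0, -27.0, -7.0], [-12.0, -31.0, -7.0], [-6.0, -27.0, -6.0], [6.0, -27.0, -5.0], [-12.0, -32.0, -5.0], [-7.0, -40.0, -4.0], [-6.0, -28.0, -4.0], [-12.0, -27.0, -3.0], [-8.0, -41.0, -3.0], [8.0, -28.0, -2.0], [-8.0, -28.0, -2.0], [6.0, -27.0, -2.0]]
[-11.8 -39.2 -14.7] [ 10.3 -27.3  -6.8]
R 9766
[[1.0, 28.0, -14.0], [-5.0, 28.0, -12.0], [7.0, 28.0, -11.0], [-7.0, 28.0, -10.0], [-11.0, 29.0, -9.0], [4.0, 28.0, -9.0], [-11.0, 31.0, -8.0], [10.0, 28.0, -7.0], [-11.0, 29.0, -7.0], [-7.0, 38.0, -6.0], [5.0, 28.0, -6.0], [0.0, 28.0, -5.0], [-2.0, 28.0, -5.0], [-9.0, 28.0, -4.0], [-11.0, 33.0, -4.0], [-11.0, 32.0, -3.0], [-11.0, 30.0, -3.0], [-11.0, 33.0, -2.0], [-8.0, 28.0, -2.0], [8.0, 28.0, -2.0]]
[-11.8  27.7 -14.5] [10.3 39.8 -6.6]
```

```bash
python3 -m jog '[{"gripper":0.35,"dx":-0.044,"dy":0.010,"dz":-0.05,"rx":0,"ry":0,"rz":0},{"gripper":0.35,"dx":-0.044,"dy":0.010,"dz":-0.1,"rx":0,"ry":0,"rz":0},{"gripper":0.35,"dx":-0.044,"dy":0.010,"dz":-0.15,"rx":0,"ry":0,"rz":0},{"gripper":0.35,"dx":-0.044,"dy":0.010,"dz":-0.2,"rx":0,"ry":0,"rz":0},{"gripper":0.35,"dx":-0.044,"dy":0.010,"dz":-0.24,"rx":0,"ry":0,"rz":0},{"gripper":0.35,"dx":-0.044,"dy":0.010,"dz":-0.27,"rx":0,"ry":0,"rz":0},{"gripper":0.35,"dx":-0.044,"dy":0.010,"dz":-0.287,"rx":0,"ry":0,"rz":0},{"gripper":0.35,"dx":-0.044,"dy":0.010,"dz":-0.287,"rx":0,"ry":0,"rz":0},{"gripper":0.35,"dx":-0.044,"dy":0.010,"dz":-0.287,"rx":0,"ry":0,"rz":0}]'
python3 - <<'E'
from h import *
c=grab("wrist");np.savez("w1.npz",**c)
cv2.imwrite("pics/w1.png",cv2.resize(c["pixels"],(800,600)))
E
```

```text
t: 3.55
eef_pos: [0.4466, 0.0025, 0.0365]
tool_rot: [0.701, 0.096, 0.701, -0.096]
contact_force: [1.4, -0.8, -0.1]
gripper_width: 0.655
```

View pics/w1.png

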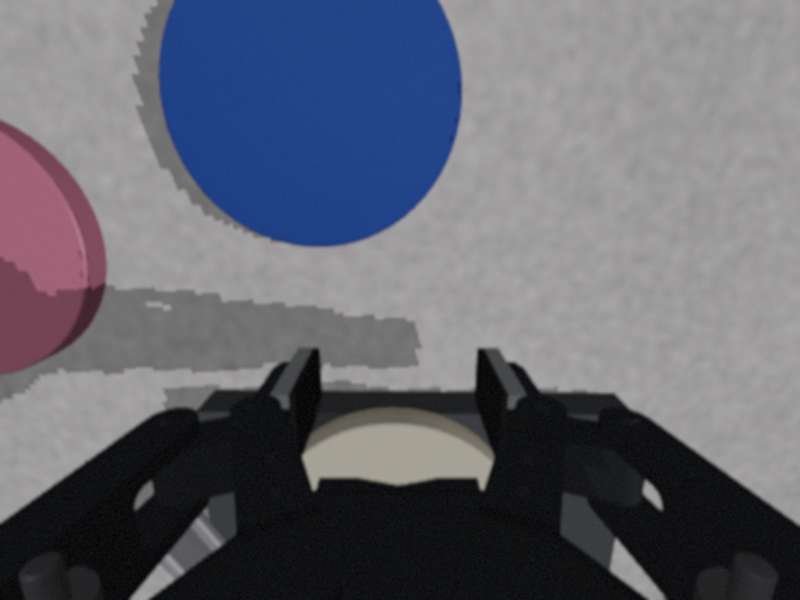

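The blank's rear sits centred between the fingers at col 398. Now I push.

```bash
python3 -m jog '[{"gripper":0.35,"dx":0.006,"dy":-0.002,"dz":0,"rx":0,"ry":0,"rz":0},{"gripper":0.35,"dx":0.011,"dy":-0.004,"dz":0,"rx":0,"ry":0,"rz":0},{"gripper":0.35,"dx":0.016,"dy":-0.005,"dz":0,"rx":0,"ry":0,"rz":0},{"gripper":0.35,"dx":0.022,"dy":-0.006,"dz":0,"rx":0,"ry":0,"rz":0},{"gripper":0.35,"dx":0.028,"dy":-0.007,"dz":0,"rx":0,"ry":0,"rz":0},{"gripper":0.35,"dx":0.034,"dy":-0.008,"dz":0,"rx":0,"ry":0,"rz":0},{"gripper":0.35,"dx":0.040,"dy":-0.009,"dz":0,"rx":0,"ry":0,"rz":0},{"gripper":0.35,"dx":0.046,"dy":-0.010,"dz":0,"rx":0,"ry":0,"rz":0},{"gripper":0.35,"dx":0.052,"dy":-0.011,"dz":0,"rx":0,"ry":0,"rz":0},{"gripper":0.35,"dx":0.058,"dy":-0.012,"dz":0,"rx":0,"ry":0,"rz":0}]'
python3 -m jog '[{"gripper":0.35,"dx":0.003,"dy":-0.0005,"dz":0,"rx":0,"ry":0,"rz":0},{"gripper":0.35,"dx":0.006,"dy":-0.001,"dz":0,"rx":0,"ry":0,"rz":0},{"gripper":0.35,"dx":0.009,"dy":-0.0015,"dz":0,"rx":0,"ry":0,"rz":0},{"gripper":0.35,"dx":0.012,"dy":-0.002,"dz":0,"rx":0,"ry":0,"rz":0}]'
python3 - <<'E'
from h import *
c=grab("top")
W=pts(c)
s=grab("scene");a=cv2.resize(c["pixels"][170:260,250:350],(400,360),interpolation=2);b=cv2.resize(s["pixels"][170:275,170:290],(400,360),interpolation=2)
cv2.imwrite("pics/d.png",np.hstack([a,b]))
E
```

```text
t: 4.6
eef_pos: [0.5032, -0.0093, 0.0361]
tool_rot: [0.699, 0.096, 0.702, -0.096]
contact_force: [-5.8, 0.5, 5.1]
gripper_width: 0.649
t: 5.0
eef_pos: [0.5154, -0.0113, 0.0361]
tool_rot: [0.7, 0.096, 0.701, -0.096]
contact_force: [-5.8, 1.0, 5.9]
gripper_width: 0.652
```

View pics/d.png

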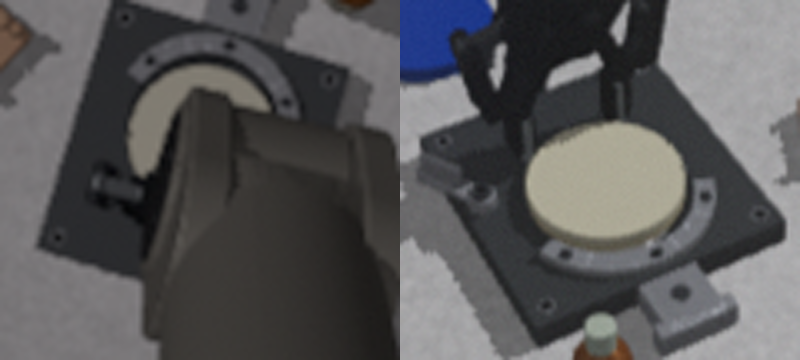

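The blank is about 7 mm short of the stop. The upward 6 N suggests the tips are brushing the plate, so I lift 3 mm and continue gently.

```bash
python3 -m jog '[{"gripper":0.35,"dx":0,"dy":0,"dz":0.003,"rx":0,"ry":0,"rz":0},{"gripper":0.35,"dx":0.002,"dy":-0.0003,"dz":0.003,"rx":0,"ry":0,"rz":0},{"gripper":0.35,"dx":0.004,"dy":-0.0006,"dz":0.003,"rx":0,"ry":0,"rz":0}]'
python3 -m jog '[{"gripper":0.35,"dx":0.001,"dy":-0.0002,"dz":0,"rx":0,"ry":0,"rz":0},{"gripper":0.35,"dx":0.002,"dy":-0.0003,"dz":0,"rx":0,"ry":0,"rz":0}]'
python3 -m jog '[{"gripper":0.35,"dx":0.001,"dy":-0.0002,"dz":0,"rx":0,"ry":0,"rz":0},{"gripper":0.35,"dx":0.002,"dy":-0.0003,"dz":0,"rx":0,"ry":0,"rz":0}]'
cat > chk.py <<'E'
from h import *
s=read_camera("scene");W=pts(s)
d=cut_out("scene","blank")
for e in d[:3]:
    p=W[e["mask"]&(W[...,0]>.45)];p=p[~np.isnan(p[:,0])]
    if len(p)<200: continue
    z=np.median(p[:,2]);k=p[abs(p[:,2]-z)<.004]
    A=np.c_[k[:,:2]-k[:,:2].mean(0),np.ones(len(k))];co=np.linalg.lstsq(A,k[:,2],rcond=None)[0]
    (cx,cy),r=cv2.minEnclosingCircle((k[:,:2]*1000).astype(np.float32))
    print("blank top z",z.round(4),"tilt",co[:2].round(3),"centre",round(cx,1),round(cy,1),"r",round(r,1))
E
python3 chk.py
```

```text
t: 5.4
eef_pos: [0.5209, -0.0121, 0.0393]
tool_rot: [0.701, 0.096, 0.7, -0.096]
contact_force: [-0.9, -0.2, -0.1]
gripper_width: 0.648
t: 5.6
eef_pos: [0.5227, -0.0124, 0.0392]
tool_rot: [0.701, 0.096, 0.7, -0.096]
contact_force: [-0.4, -0.5, -0.6]
gripper_width: 0.65
t: 5.8
eef_pos: [0.5247, -0.0127, 0.0393]
tool_rot: [0.701, 0.096, 0.7, -0.096]
contact_force: [0.1, 0.5, -0.2]
gripper_width: 0.648
blank top z 0.0188 tilt [ 0.001 -0.002] centre 572.0 -24.4 r 49.7
```

The blank is home: top at 18.8 mm, level, centre within about 1.5 mm. Now I raise, shut the jaws and measure the keeper from above.

```bash
python3 -m jog '[{"gripper":0.35,"dx":-0.004,"dy":0.001,"dz":0.04,"rx":0,"ry":0,"rz":0},{"gripper":1,"dx":-0.02,"dy":-0.02,"dz":0.09,"rx":0,"ry":0,"rz":0},{"gripper":1,"dx":-0.045,"dy":-0.05,"dz":0.13,"rx":0,"ry":0,"rz":0},{"gripper":1,"dx":-0.07,"dy":-0.08,"dz":0.16,"rx":0,"ry":0,"rz":0},{"gripper":1,"dx":-0.075,"dy":-0.1,"dz":0.16,"rx":0,"ry":0,"rz":0},{"gripper":1,"dx":-0.075,"dy":-0.1,"dz":0.16,"rx":0,"ry":0,"rz":0}]'
python3 - <<'E'
from h import *
c=grab("wrist");np.savez("w2.npz",**c);W=pts(c)
for n in ["wrist","top"]:
  if n=="top": c=grab("top");W=pts(c)
  for d in cut_out(n,"keeper")[:2]:
    m=d["mask"];p=W[m];p=p[p[:,2]>.022];print(n,round(d["conf"],2),np.round(d["box"]),len(p))
    for lo,hi in((.022,.033),(.035,.045)):
        k=p[(p[:,2]>lo)&(p[:,2]<hi)][:,:2]
        if len(k)>10:
            w,V=np.linalg.eigh(np.cov(k.T));v=V[:,1];print(lo,len(k),k.mean(0).round(4),"dir",(np.rad2deg(np.arctan2(v[1],v[0]))%180).round(1),(np.sqrt(w)*1000).round(1))
cc=np.load("w2.npz")
cv2.imwrite("pics/w2.png",cv2.resize(cc["pixels"],(800,600)))
E
```

```text
t: 6.5
eef_pos: [0.4484, -0.1163, 0.2011]
tool_rot: [0.702, 0.098, 0.699, -0.098]
contact_force: [0.9, 0.0, 0.5]
gripper_width: 0.003
wrist 0.71 [288. 212.  28.  43.] 489
0.022 356 [ 0.4991 -0.0897] dir 14.9 [ 4.2 17.1]
0.035 124 [ 0.489  -0.0929] dir 14.7 [1.5 8.7]
wrist 0.24 [353. 237. 162. 157.] 807
0.022 630 [ 0.543  -0.0513] dir 41.0 [ 8.8 74.4]
0.035 124 [ 0.489  -0.0929] dir 14.7 [1.5 8.7]
```

View pics/w2.png

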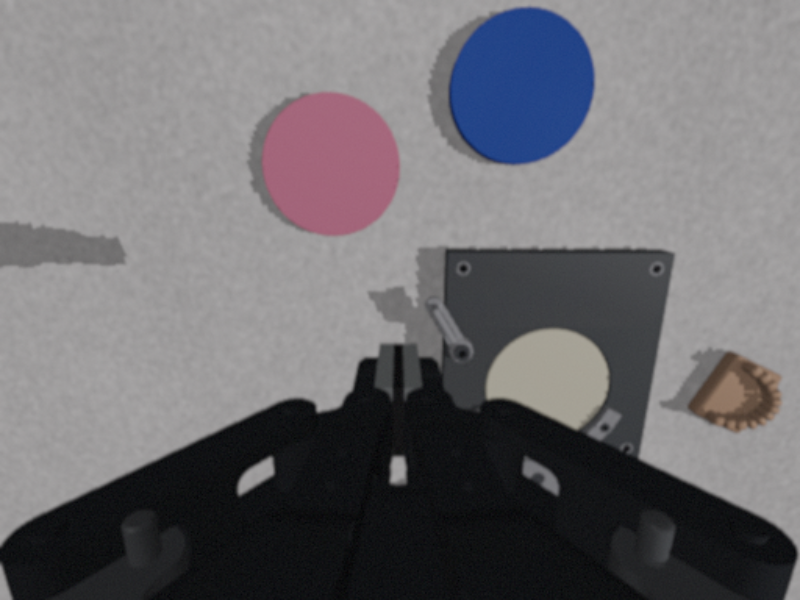

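```bash
python3 - <<'E'
from h import *
o=get_obs();print(o["t"],o["q"],o["eef_pos"],o["contact_force"])
c=np.load("w2.npz");W=pts(c);p=np.array(o["eef_pos"])
yaw=np.deg2rad(-15.6);ex=np.array([np.cos(yaw),np.sin(yaw)]);ey=np.array([-ex[1],ex[0]])
D=W-p;F=np.stack([D[...,:2]@ex,D[...,:2]@ey,D[...,2]],-1)*1000
q=F[(F[...,2]>-40)&(F[...,2]<10)]
print(np.percentile(q,[0,1,99,100],axis=0).round(1))
# sweep waypoints: jaw-back face on the fin
pv=np.array([.518,-.0857]);r=.031
for h in (.0165,):
  for th in list(range(195,48,-12))+[48.5]:
    t=np.deg2rad(th);u=np.array([np.cos(t),np.sin(t)]);n=np.array([-u[1],u[0]])
    x=pv+r*u+h*n; print(th,x.round(4),"d",(x-p[:2]).round(4),"jawaxis rz",(th+90-74.4-180))
E
```

```text
6.7 [-0.33986079  0.20281359  0.51255212  2.12494364 -0.13273938  0.84432794
  1.55258001] [ 0.4495397  -0.11160267  0.19876405] [-0.39928697  0.08820361 -0.43285504]
[[-11.9 -18.2 -13.5]
 [-11.7 -17.9 -11.8]
 [ -6.6   8.7   9.8]
 [ -6.4   9.1  10. ]]
195 [ 0.4923 -0.1097] d [0.0428 0.0019] jawaxis rz 30.599999999999994
183 [ 0.4879 -0.1038] d [0.0384 0.0078] jawaxis rz 18.599999999999994
171 [ 0.4848 -0.0971] d [0.0353 0.0145] jawaxis rz 6.599999999999994
159 [ 0.4831 -0.09  ] d [0.0336 0.0216] jawaxis rz -5.400000000000006
147 [ 0.483  -0.0827] d [0.0335 0.0289] jawaxis rz -17.400000000000006
135 [ 0.4844 -0.0754] d [0.0349 0.0362] jawaxis rz -29.400000000000006
123 [ 0.4873 -0.0687] d [0.0377 0.0429] jawaxis rz -41.400000000000006
111 [ 0.4915 -0.0627] d [0.0419 0.0489] jawaxis rz -53.400000000000006
99 [ 0.4969 -0.0577] d [0.0473 0.0539] jawaxis rz -65.4
87 [ 0.5031 -0.0539] d [0.0536 0.0577] jawaxis rz -77.4
75 [ 0.5101 -0.0515] d [0.0605 0.0601] jawaxis rz -89.4
63 [ 0.5174 -0.0506] d [0.0678 0.061 ] jawaxis rz -101.4
51 [ 0.5247 -0.0512] d [0.0751 0.0604] jawaxis rz -113.4
48.5 [ 0.5262 -0.0515] d [0.0766 0.0601] jawaxis rz -115.9
```

```bash
python3 -m jog '[{"gripper":1,"dx":0.02,"dy":-0.005,"dz":-0.02,"rx":0,"ry":0,"rz":8},{"gripper":1,"dx":0.046,"dy":-0.011,"dz":-0.04,"rx":0,"ry":0,"rz":16},{"gripper":1,"dx":0.046,"dy":-0.011,"dz":-0.07,"rx":0,"ry":0,"rz":24},{"gripper":1,"dx":0.046,"dy":-0.011,"dz":-0.1,"rx":0,"ry":0,"rz":30},{"gripper":1,"dx":0.046,"dy":-0.011,"dz":-0.13,"rx":0,"ry":0,"rz":30},{"gripper":1,"dx":0.046,"dy":-0.011,"dz":-0.15,"rx":0,"ry":0,"rz":30},{"gripper":1,"dx":0.046,"dy":-0.011,"dz":-0.15,"rx":0,"ry":0,"rz":30},{"gripper":1,"dx":0.046,"dy":-0.011,"dz":-0.15,"rx":0,"ry":0,"rz":30}]'
python3 - <<'E'
from h import *
s=grab("scene")
cv2.imwrite("pics/e.png",cv2.resize(s["pixels"][150:290,140:310],(680,560),interpolation=2))
E
```

```text
t: 7.5
eef_pos: [0.4953, -0.1229, 0.0487]
tool_rot: [0.701, -0.089, 0.702, 0.089]
contact_force: [-0.3, -0.6, 0.4]
gripper_width: -0.0
```

View pics/e.png

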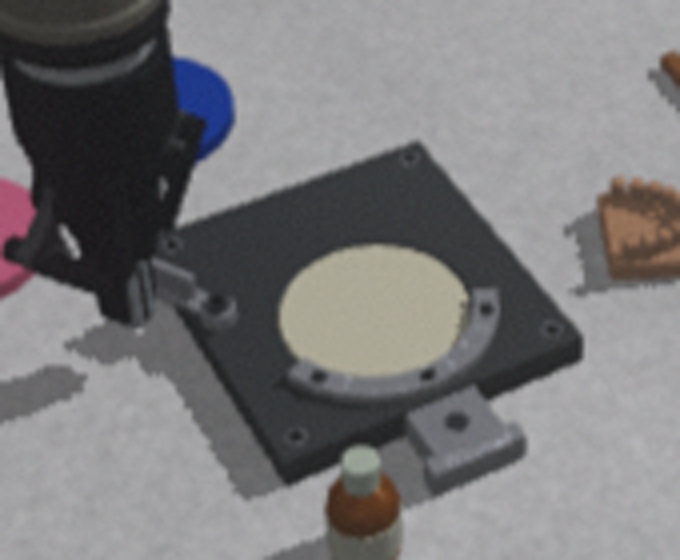

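The blank sits flush, and the shut fingertips stand outside the fin. Now I sweep the keeper round.

```bash
python3 -m jog '[{"gripper":1,"dx":-0.0015,"dy":0.007,"dz":0,"rx":0,"ry":0,"rz":0},{"gripper":1,"dx":-0.003,"dy":0.0132,"dz":0,"rx":0,"ry":0,"rz":0},{"gripper":1,"dx":-0.0053,"dy":0.016,"dz":0,"rx":0,"ry":0,"rz":-6},{"gripper":1,"dx":-0.0074,"dy":0.0191,"dz":0,"rx":0,"ry":0,"rz":-12},{"gripper":1,"dx":-0.0091,"dy":0.0224,"dz":0,"rx":0,"ry":0,"rz":-18},{"gripper":1,"dx":-0.0105,"dy":0.0258,"dz":0,"rx":0,"ry":0,"rz":-24},{"gripper":1,"dx":-0.0115,"dy":0.0293,"dz":0,"rx":0,"ry":0,"rz":-30},{"gripper":1,"dx":-0.0122,"dy":0.0329,"dz":0,"rx":0,"ry":0,"rz":-36},{"gripper":1,"dx":-0.0124,"dy":0.0365,"dz":0,"rx":0,"ry":0,"rz":-42},{"gripper":1,"dx":-0.0123,"dy":0.0402,"dz":0,"rx":0,"ry":0,"rz":-48}]'
```

```text
t: 8.55
eef_pos: [0.4835, -0.083, 0.05]
tool_rot: [0.677, 0.206, 0.676, -0.205]
contact_force: [-0.6, -1.8, -0.3]
gripper_width: 0.002
```

```bash
python3 -m jog '[{"gripper":1,"dx":0.0006,"dy":0.0037,"dz":0,"rx":0,"ry":0,"rz":-6},{"gripper":1,"dx":0.0014,"dy":0.0073,"dz":0,"rx":0,"ry":0,"rz":-12},{"gripper":1,"dx":0.0027,"dy":0.0107,"dz":0,"rx":0,"ry":0,"rz":-18},{"gripper":1,"dx":0.0043,"dy":0.014,"dz":0,"rx":0,"ry":0,"rz":-24},{"gripper":1,"dx":0.0063,"dy":0.0171,"dz":0,"rx":0,"ry":0,"rz":-30},{"gripper":1,"dx":0.0085,"dy":0.02,"dz":0,"rx":0,"ry":0,"rz":-36},{"gripper":1,"dx":0.0111,"dy":0.0226,"dz":0,"rx":0,"ry":0,"rz":-42},{"gripper":1,"dx":0.0139,"dy":0.025,"dz":0,"rx":0,"ry":0,"rz":-48},{"gripper":1,"dx":0.0169,"dy":0.027,"dz":0,"rx":0,"ry":0,"rz":-54},{"gripper":1,"dx":0.0201,"dy":0.0288,"dz":0,"rx":0,"ry":0,"rz":-60}]'
```

```text
t: 9.55
eef_pos: [0.5029, -0.0537, 0.0498]
tool_rot: [0.483, 0.517, 0.483, -0.516]
contact_force: [-1.5, -0.8, 1.6]
gripper_width: -0.003
```

```bash
python3 -m jog '[{"gripper":1,"dx":0.0035,"dy":0.0013,"dz":0,"rx":0,"ry":0,"rz":-6},{"gripper":1,"dx":0.007,"dy":0.0024,"dz":0,"rx":0,"ry":0,"rz":-12},{"gripper":1,"dx":0.0106,"dy":0.0031,"dz":0,"rx":0,"ry":0,"rz":-18},{"gripper":1,"dx":0.0143,"dy":0.0033,"dz":0,"rx":0,"ry":0,"rz":-24},{"gripper":1,"dx":0.018,"dy":0.0032,"dz":0,"rx":0,"ry":0,"rz":-30},{"gripper":1,"dx":0.0216,"dy":0.0027,"dz":0,"rx":0,"ry":0,"rz":-36},{"gripper":1,"dx":0.0231,"dy":0.0024,"dz":0,"rx":0,"ry":0,"rz":-38.5},{"gripper":1,"dx":0.0231,"dy":0.0024,"dz":0,"rx":0,"ry":0,"rz":-38.5}]'
python3 -m jog '[{"gripper":1,"dx":0.0007,"dy":-0.0007,"dz":0,"rx":0,"ry":0,"rz":0},{"gripper":1,"dx":0.0007,"dy":-0.0007,"dz":0,"rx":0,"ry":0,"rz":0}]'
```

```text
t: 10.35
eef_pos: [0.5264, -0.051, 0.0495]
tool_rot: [0.287, 0.646, 0.288, -0.646]
contact_force: [-1.1, -0.1, 2.6]
gripper_width: 0.0
t: 10.55
eef_pos: [0.5271, -0.0521, 0.0494]
tool_rot: [0.287, 0.646, 0.288, -0.646]
contact_force: [-0.2, 1.8, 1.2]
gripper_width: -0.002
```

```bash
for i in 1; do python3 -m jog '[{"gripper":1,"dx":0.0008,"dy":-0.0007,"dz":0,"rx":0,"ry":0,"rz":0},{"gripper":1,"dx":0.0008,"dy":-0.0007,"dz":0,"rx":0,"ry":0,"rz":0}]';  python3 -m jog '[{"gripper":1,"dx":0.0008,"dy":-0.0007,"dz":0,"rx":0,"ry":0,"rz":0},{"gripper":1,"dx":0.0008,"dy":-0.0007,"dz":0,"rx":0,"ry":0,"rz":0}]'; done
python3 -c "
from h import *
for i in range(3): read_camera('top'); print(get_obs()['contact_force'])"
```

```text
t: 10.75
eef_pos: [0.5278, -0.0531, 0.0492]
tool_rot: [0.287, 0.646, 0.288, -0.646]
contact_force: [-0.4, 2.6, 1.3]
gripper_width: 0.001
t: 10.95
eef_pos: [0.528, -0.0533, 0.0491]
tool_rot: [-0.286, -0.646, -0.288, 0.646]
contact_force: [-2.6, 6.1, 5.1]
gripper_width: 0.004
[-2.87019009  5.71381434  5.15324971]
[-2.9778902   5.63185674  5.1512334 ]
[-2.12254228  4.34273959  4.56837843]
```

```bash
python3 -m jog '[{"gripper":1,"dx":0.001,"dy":-0.001,"dz":0,"rx":0,"ry":0,"rz":0},{"gripper":1,"dx":0.001,"dy":-0.001,"dz":0,"rx":0,"ry":0,"rz":0}]'
python3 -m jog '[{"gripper":1,"dx":-0.006,"dy":0.006,"dz":0,"rx":0,"ry":0,"rz":0},{"gripper":1,"dx":-0.012,"dy":0.011,"dz":0.0,"rx":0,"ry":0,"rz":0},{"gripper":1,"dx":-0.016,"dy":0.014,"dz":0.04,"rx":0,"ry":0,"rz":0},{"gripper":1,"dx":-0.03,"dy":0.014,"dz":0.08,"rx":0,"ry":0,"rz":0},{"gripper":1,"dx":-0.05,"dy":0.1,"dz":0.12,"rx":0,"ry":0,"rz":8},{"gripper":1,"dx":-0.05,"dy":0.15,"dz":0.15,"rx":0,"ry":0,"rz":16},{"gripper":1,"dx":-0.05,"dy":0.2,"dz":0.18,"rx":0,"ry":0,"rz":24},{"gripper":1,"dx":-0.05,"dy":0.25,"dz":0.18,"rx":0,"ry":0,"rz":24},{"gripper":1,"dx":-0.05,"dy":0.25,"dz":0.18,"rx":0,"ry":0,"rz":24}]'
python3 chk.py
python3 - <<'E'
from h import *
for n in ["scene","top"]:
    c=grab(n);W=pts(c)
    if n=="scene": cv2.imwrite("pics/f.png",cv2.resize(c["pixels"][150:290,140:310],(680,560),interpolation=2))
    pv=np.array([.518,-.0857]);k=(W[...,2]>.0345)&(W[...,2]<.045)&(np.hypot(W[...,0]-pv[0],W[...,1]-pv[1])<.06)
    P=W[k][:,:2];v=P.mean(0)-pv
    L=np.linalg.eigh(np.cov(P.T))[1][:,1];print(n,"fin",len(P),P.mean(0).round(4),"q by centre",(np.arctan2(v[1],v[0])-np.deg2rad(48.5)).round(3),"by dir",((np.arctan2(L[1],L[0]))%np.pi-np.deg2rad(48.5)).round(3))
E
```

```text
t: 11.3
eef_pos: [0.5283, -0.0535, 0.049]
tool_rot: [-0.286, -0.646, -0.289, 0.646]
contact_force: [-4.9, 7.7, 7.1]
gripper_width: -0.003
t: 12.2
eef_pos: [0.4791, 0.1877, 0.2276]
tool_rot: [0.415, 0.573, 0.415, -0.572]
contact_force: [1.5, -0.2, -0.2]
gripper_width: 0.001
blank top z 0.0188 tilt [ 0.001 -0.002] centre 573.6 -24.6 r 50.4
scene fin 63 [ 0.5417 -0.0638] q by centre -0.1 by dir -0.058
top fin 23 [ 0.5378 -0.0638] q by centre -0.01 by dir 0.023
```

View pics/f.png

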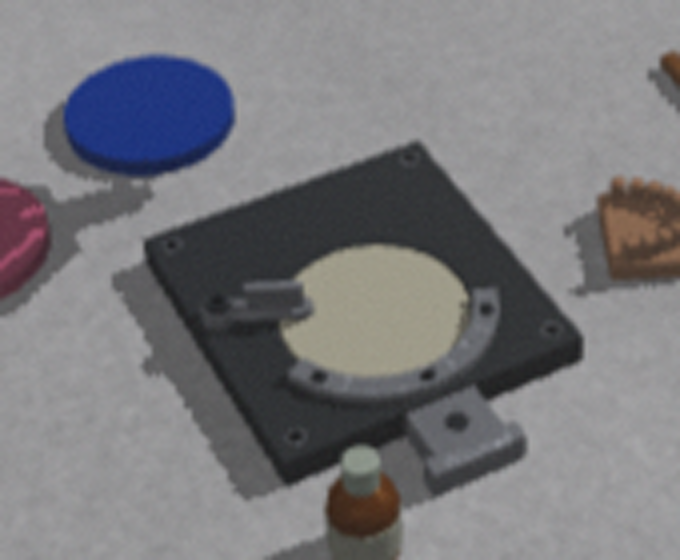

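The keeper lies over the blank's edge at its stop, the blank is flush and the hand is clear.

```bash
python3 -m jog '[{"gripper":1,"dx":0,"dy":0,"dz":0,"rx":0,"ry":0,"rz":0},{"gripper":1,"dx":0,"dy":0,"dz":0,"rx":0,"ry":0,"rz":0}]'; python3 -c "
from station import *
print(hand_in())"
```

```text
t: 12.6
eef_pos: [0.4795, 0.1841, 0.2263]
tool_rot: [-0.414, -0.573, -0.414, 0.573]
contact_force: [0.0, -0.5, 0.0]
gripper_width: -0.001
the job is handed in; nothing more can be done
None
```

I pushed the ivory blank with two part-open fingertips until it dropped into its seat. I then turned the keeper shut by its fin with the closed fingertips, backed the hand off and handed the job in at about 12.6 s.

- **Blank:** its top reads 18.8 mm (flush with the plate), with a slope of about 0.002 rad. Its measured centre is about 2 mm from my seat estimate, against a 3 mm limit. That figure carries the camera error, and the wall of the seat allows only about 1 mm.
- **Keeper:** when I pushed it to its stop, the force on the tool rose to about 10 N. The camera angles do not agree well: the scene camera gives −0.06 to −0.10 rad and the top camera −0.01 to +0.02 rad. Both are consistent with closed, and the picture shows the keeper over the blank's edge.
- **Bystanders:** the hand never came near the model, bottle or knife. The last picture shows the model and bottle where they were. I did not check the knife, which was mostly out of view.
- **Fingertip contact:** during the push the tips probably brushed the plate, with about 6 N upward, so I lifted them 3 mm and the reading went away.

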